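# Put the frame-making kit back in its foam

## Robot

A 6-joint arm with a two-finger parallel gripper is mounted at the origin on the work surface. World frame = base frame: x ahead of the robot, y to its left, z up, the work surface at z = 0. Lengths are in m, angles in rad, forces in N, time in s.
With the tool pointing down it reaches from about 0.25 to 0.775 m from the base axis. Payload 4 kg.
Tool frame: the origin (TCP) lies at the very end of the fingers, on their centre line; the grasp point (between the pads) lies 19 mm behind it; x points along the fingers, y is the direction in which the jaws open and shut, and the axes are right-handed (so a half turn about x gives the same grasp; the last joint's range is limited). The gripper opens to 94 mm and grips with 3 to 60 N. Pads are 16 mm wide; open, the fingers measure 119 mm over their backs; the gripper's body (75 mm by 177 mm) begins 78 mm behind the grasp point.
Start: joints at [-1.385, 0.087, 1.371, -0, 1.684, -0.103], TCP at [0.157, -0.527, 0.206] pointing down, gripper open.
Joint ranges: [-3.1, 3.1], [-0.76, 2.03], [0.27, 2.55], [-1.08, 4.22], [0.17, 2.65], [-2.57, 2.57]. Speed limits (rad/s): [2.79, 2.79, 3.14, 3.14, 3.14, 3.14].

## Interface

Orientations are given as [roll, pitch, yaw] about the fixed x, y, z axes, in that order (R = Rz(yaw) Ry(pitch) Rx(roll)).
In Python, from bench import robot gives the robot as it stands.
- The arm moves only by the tool carry_out, never from a script. Its argument "targets" is a list of rows, each a list of 5 numbers: the closure, from 0 (fully open) to 1 (shut), then the shift along the tool's x, y, z in cm, then the turn about the tool's x in degrees. In form: [[fingers, tx, ty, tz, turn], ...]. A call has 1 to 20 rows; each row shifts and turns the commanded pose from where the row before left it, along the tool's axes as they then stand; what a row does not reach is not made up. A row lasts 1/10 s, in which the tool goes at most 50 mm and 8.59 degrees, less where a joint would pass 70% of its speed; a pose out of reach is approached as far as the arm can. A call is refused whole if a number of a shift passes 5 or a number of a turn 8.59, either way. A call with a gripper value outside its range is refused whole. The fingers move at their own pace and stop on an object; the grip force is fixed at half the most. Time passes only in rows, so rows that do not move let the fingers close. It gives the time, the measured TCP pose, the force and the opening at its end, in the units of the state.
- robot.get_obs(): the state, without advancing time (a new reading comes with each control period).
- robot.snapshot(name): name is "scene" or "top" or "wrist"; returns a dict with "image" (400x640x3 uint8, red, green, blue), "camera_matrix" (3x3 intrinsics, pixels), "pose" (4x4, takes a point from camera to world coordinates). Camera axes: x right, y up, looking along -z (the intrinsics and any distortion apply to the point x, -y, -z); pixel columns grow to the right and rows downward; lengths in m; the calibration is good to about 2 mm. A picture is of the moment at which its call begins. There is no depth.
- robot.close_job(): hands the job in, once; it reports no verdict.
The state is a dict: "time": time; "joint_positions": joint angles; "qvel": joint speeds; "joint_torque": joint torques, N m; "tool_pos": TCP position; "ee_rot": TCP orientation; "wrist_force": force on the tool from outside, world axes, zero at the start; "wrist_torque": the same for the moment, N m; "width": finger opening in m.
Only numpy, scipy, OpenCV 4.12 (cv2) and the standard library are available. Lean on these libraries where they do the work, as an engineer would, in place of code of your own. Each camera call takes 0.05 s, during which the arm holds its last target. There are 200 camera calls.

## Task

Put the four tools of the frame-making kit away, each lying fully down in the foam bed whose cutout has its shape: the sanding block, the tin of tacks and the try square simply sit in theirs, while the tape measure stands upright and must be pushed down between the springy lips until it is on the floor of its slot. Leave the mug and the glue bottle standing where they are.

Things in the scene. Friction and masses are not known exactly. Their poses are not given: they have to be found in the camera images.
- block_mid (a point): sanding block: plain wooden block with a thick cork sole, 50 (x) x 100 (y) x 38 mm high, lying flat. Point at its centre, 19 mm above its underside; y along its length, z up. Grip it across its 50 mm width.
- tin_mid (a point): round tin of tacks, bare metal with a pale disc on the lid, 56 mm diameter, 40 mm high, upright. Point at its centre, 20 mm above its underside; z up; round, so yaw is of no account.
- square_mid (a point): small try square, an L seen from above: dark wooden stock 24 (x) x 80 (y) x 30 mm high, with a steel blade 22 mm wide and 4 mm thick that leaves the stock's +x side at its +y end (y from 18 to 40 mm) and reaches 87 mm in +x from this point, 3 to 7 mm above the table. Point at the centre of the stock, 15 mm above its underside; z up. Grip the stock across its 24 mm width.
- tape_mid (a point): tape measure standing on edge: grey and black case 34 (x) x 70 (y) x 62 mm high with rounded lower edges. Point at its centre, 31 mm above its underside; y along its length, z up. Grip it across its 34 mm width. Either way round will do in its bed.
- block_bed_seat (a point): foam bed fixed to the bench, black 84 x 134 mm, 15 mm high, with a rectangular cutout 64 (x) x 114 (y) mm, 12 mm deep, grey floor: for the sanding block, either way round. Point at the centre of the cutout's floor, 3 mm above the bench; y along the cutout's length, z up.
- tin_bed_seat (a point): foam bed fixed to the bench, black 92 x 92 mm, 15 mm high, with a round cutout of 70 mm diameter, 12 mm deep, grey floor: for the tin. Point at the centre of the cutout's floor, 3 mm above the bench; z up.
- square_bed_seat (a point): fixed black foam bed 133 x 114 mm, 15 mm high, L-shaped cutout 12 mm deep, grey floor, 7 mm larger than the try square all round. Point on the cutout's floor, 3 mm above the bench, at the middle of the stock's part (38 x 94 mm, long in y); the blade's part runs in +x at the +y end, so the square goes in with its axes parallel to these, one way round only; z up.
- tape_bed_seat (a point): fixed black foam bed 84 x 102 mm, 30 mm high, slot 46 (x) x 82 (y) mm, 27 mm deep: for the tape measure. Rounded grey foam lips along the slot's long sides, tops 29 mm above the bench, leave a 31 mm gap and yield sideways on springs: push the case down between them with 5 to 15 N until it stands on the floor. Point at the centre of the slot's floor, 3 mm above the bench; y along the slot, z up.
- mug: white mug, 80 mm diameter, 92 mm high, with a handle; a bystander to be left alone. Origin at the centre of its underside, z up.
- glue: white glue bottle, 56 mm diameter, 150 mm high, with a black cap; a bystander to be left alone. Origin at the centre of its underside, z up.
There are look-alikes about, which are no part of the job. What is shaped like the part that bears tape_mid but green or turquoise is not meant.

How it is judged:
At the end, for the whole second after the job is handed in: Each of the four tools is at rest and upright (tilted less than 0.09 rad) in its own bed, within 13 mm (tape measure 12 mm) of the cutout's centre point and fully down (less than 3 mm above the cutout's floor); the mug and the glue bottle still stand (horizontal distance between block_mid and block_bed_seat below 0.013 m and z of block_mid in the frame of block_bed_seat between 0.015 and 0.022 m and angle between each of block_mid, tin_mid, square_mid, tape_mid's own z axis and vertical below 0.09 rad and linear speed of each of block, tin, square, tape below 0.02 m/s and horizontal distance between tin_mid and tin_bed_seat below 0.013 m and z of tin_mid in the frame of tin_bed_seat between 0.016 and 0.023 m and horizontal distance between square_mid and square_bed_seat below 0.013 m and z of square_mid in the frame of square_bed_seat between 0.011 and 0.018 m and horizontal distance between tape_mid and tape_bed_seat below 0.012 m and z of tape_mid in the frame of tape_bed_seat between 0.027 and 0.034 m and angle between each of mug, glue's own z axis and vertical below 0.1 rad); the robot touches nothing.
It fails at once if the mug is knocked over or pushed more than 25 mm (distance of mug from where it was at the start of the episode above 0.025 m or angle between mug's own z axis and vertical above 0.3 rad).
It fails at once if the glue bottle is knocked over or pushed more than 25 mm (distance of glue from where it was at the start of the episode above 0.025 m or angle between glue's own z axis and vertical above 0.3 rad).
It also fails if it takes over 112 s, if anything falls off the work surface, if the arm or the gripper's body presses on something with over 40 N, if the wrist force passes 120 N, or if a joint passes its speed limit or range.

## Working session

There is one attempt and no reset: what is moved stays moved. The work goes in short steps, Python scripts to look and compute and a tool call to move; the robot and the scene stay as the last step left them, time stands still between calls to the robot, and variables do not carry over. Pictures are saved under pics/ and viewed, about 12 in all and at most 16, crops included, and the job is handed in when it is done.

Besides the shell and the picture viewer there is one more tool, called after "Call:" by a JSON object that holds its "op" and its "data". carry_out: Moves the arm, as the interface text tells. Its arguments: {"type":"object","properties":{"targets":{"type":"array","items":{"type":"array","items":{"type":"number"}}}},"required":["targets"]}

```bash
mkdir -p pics; ls
python3 - <<'E'
from bench import robot
import cv2,numpy as np
o=robot.get_obs(); print({k:np.round(v,3).tolist() for k,v in o.items()})
for n in ("top","scene"):
    s=robot.snapshot(n); cv2.imwrite(f"pics/{n}0.png",s["image"][:,:,::-1]); np.savez(f"pics/{n}0.npz",**s); print(n,np.round(s["camera_matrix"],1).tolist(),np.round(s["pose"],3).tolist(), [k for k in s])
E
```

```text
pics
{'time': 0.0, 'joint_positions': [-1.385, 0.088, 1.372, -0.0, 1.684, -0.103], 'qvel': [0.001, 0.0, -0.001, -0.001, -0.0, -0.001], 'joint_torque': [0.001, -34.019, -30.243, 0.072, 0.033, -0.0], 'tool_pos': [0.157, -0.527, 0.204], 'ee_rot': [-1.664, 1.569, 1.766], 'wrist_force': [-0.373, 0.596, -0.209], 'wrist_torque': [-0.058, 0.005, -0.003], 'width': 0.094}
top [[388.6, 0.0, 322.4], [0.0, 388.6, 196.1], [0.0, 0.0, 1.0]] [[0.029, 0.996, -0.079, 0.411], [-0.999, 0.031, 0.022, 0.008], [0.024, 0.078, 0.997, 1.122], [0.0, 0.0, 0.0, 1.0]] ['image', 'camera_matrix', 'pose']
scene [[449.2, 0.0, 319.6], [0.0, 449.2, 200.5], [0.0, 0.0, 1.0]] [[-0.727, -0.524, 0.444, 1.188], [0.687, -0.542, 0.484, 0.754], [-0.013, 0.657, 0.754, 1.232], [0.0, 0.0, 0.0, 1.0]] ['image', 'camera_matrix', 'pose']
```

View pics/top0.png

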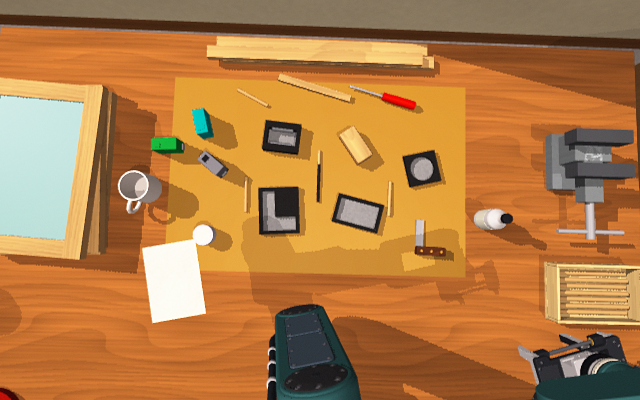

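View pics/scene0.png

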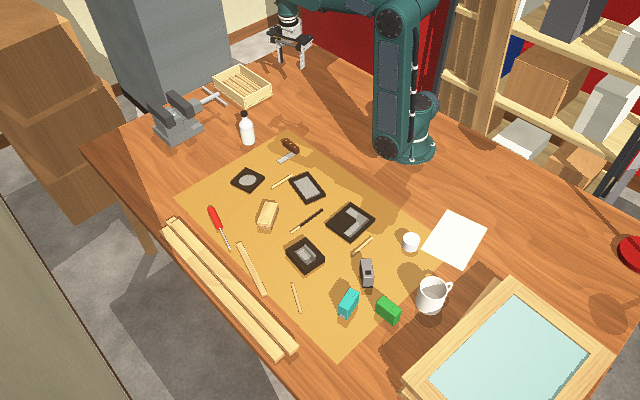

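Candidates, as (column, row) in the top image:
- **Tape:** the grey case at (212,163). The green one (166,145) and turquoise one (203,122) are look-alikes.
- **Other tools:** block (355,145), tin (204,235), square (430,245).
- **Beds:** tape (282,137), block (358,212), tin (422,168), square (279,210).
- **Bystanders:** mug (137,187), glue (492,218).

I'll check these in a close crop.

Run:
```python
import cv2
im=cv2.imread("pics/top0.png")[95:275,150:460]
cv2.imwrite("pics/crop1.png",cv2.resize(im,None,fx=2.5,fy=2.5,interpolation=cv2.INTER_CUBIC))
```

```text
(no output)
```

View pics/crop1.png

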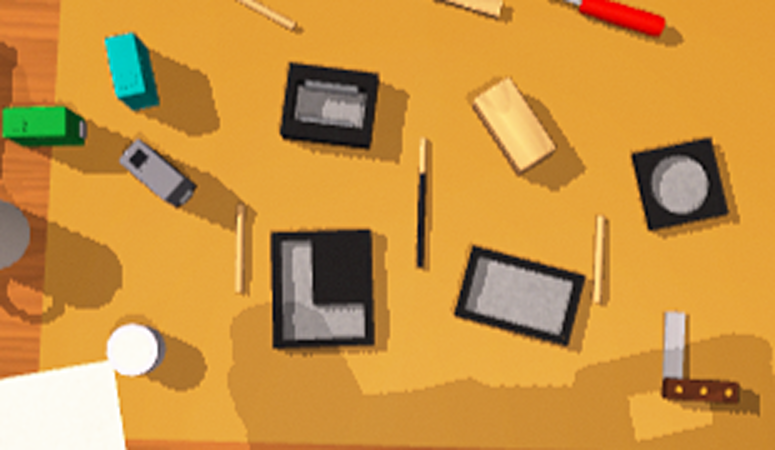

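```bash
cat > h.py <<'E'
import cv2,numpy as np
def load(n):
    d=np.load(f"pics/{n}.npz"); return d["image"],d["camera_matrix"],d["pose"]
def cast(K,T,uv,z):
    uv=np.atleast_2d(uv).astype(float)
    r=np.c_[(uv[:,0]-K[0,2])/K[0,0],-(uv[:,1]-K[1,2])/K[1,1],-np.ones(len(uv))]@T[:3,:3].T
    c=T[:3,3]; return (c+r*((z-c[2])/r[:,2])[:,None])[:,:2]
def proj(K,T,p):
    q=(np.atleast_2d(p)-T[:3,3])@T[:3,:3]; return np.c_[K[0,0]*q[:,0]/-q[:,2]+K[0,2],K[1,1]*-q[:,1]/-q[:,2]+K[1,2]]
E
python3 - <<'E'
from h import *
im,K,T=load("top0"); hsv=cv2.cvtColor(im,cv2.COLOR_RGB2HSV)
for n,(u,v) in dict(mat=(330,105),shadow=(300,255),block=(355,145),blockside=(345,150),tapetop=(213,160),tapeblk=(206,158),tapeside=(208,172),bed=(295,200),beddark=(262,230),tin=(203,235),tinside=(214,236),stock=(425,251),blade=(420,230),floor=(360,212),shad2=(230,175)).items(): print(n,hsv[v,u])
def comp(name,m,seed,z):
    m=cv2.morphologyEx(m.astype(np.uint8)*255,cv2.MORPH_CLOSE,np.ones((3,3)))
    cs,_=cv2.findContours(m,cv2.RETR_EXTERNAL,cv2.CHAIN_APPROX_NONE)
    c=max(cs,key=lambda c:cv2.pointPolygonTest(c,seed,True))
    w=cast(K,T,c[:,0],z)*1000; r=cv2.minAreaRect(w.astype(np.float32))
    print(name,"c",np.round(r[0],1),"size",np.round(r[1],1),"ang",round(r[2],1),"px",len(c))
    return c
H,S,V=[hsv[...,i].astype(int) for i in range(3)]
dark=(V<75)&(S<120); 
for n,s,z in (("tape_bed",(270,150),.015),("block_bed",(340,222),.0075),("tin_bed",(408,180),.0075),("sq_bed",(290,200),.0075)): comp(n,dark,s,z)
comp("block",(S<150)&(H<40),(355,145),.019)
comp("tape",(S<100),(212,163),.031)
comp("tin",(S<90),(204,235),.020)
comp("blade",(S<110),(420,232),.007)
comp("stock",(V<115)&(H<14),(425,251),.015)
E
```

```text
mat [ 18 198 228]
shadow [ 17 184 209]
block [ 22 121 251]
blockside [ 18 192 234]
tapetop [164  18 158]
tapeblk [144  38  34]
tapeside [ 19 196 232]
bed [ 0 33 39]
beddark [ 8 34 30]
tin [ 24  10 254]
tinside [160  21 109]
stock [  9 193 103]
blade [  0  12 210]
floor [  8  17 179]
shad2 [ 17 193 172]
tape_bed c [666.3 107.6] size [102.8  86.8] ang 84.8 px 125
block_bed c [ 454.4 -118.4] size [133.6  82. ] ang 76.8 px 139
tin_bed c [ 589.5 -302.7] size [89.9 94.2] ang 13.8 px 116
sq_bed c [455.5 107.9] size [131.4 111.4] ang 2.4 px 167
block c [ 651.3 -107. ] size [98.7 48.6] ang 34.8 px 83
tape c [577.3 295.7] size [89.4 35.5] ang 51.3 px 64
tin c [275.4 364.8] size [243.9 206.6] ang 11.5 px 303
blade c [ 401.4 -297.1] size [74.9 23.1] ang 0.5 px 66
stock c [ 352.2 -326.5] size [86.1 23.9] ang 87.2 px 72
```

```bash
cat >> h.py <<'E'
from scipy.spatial.transform import Rotation as Rn
def state():
    from bench import robot
    o=robot.get_obs(); R=Rn.from_euler("xyz",o["ee_rot"]).as_matrix(); return o,R
def plan(x,y,z,jaw):
    """mm, jaw heading deg (mod 180) -> total turn (deg, about tool x), then tool shifts (cm) after the turn"""
    o,R=state(); phi=np.degrees(np.arctan2(R[1,1],R[0,1])); d=(jaw-phi+90)%180-90
    f=np.radians(phi+d); D=np.array([x,y,z])/10-np.array(o["tool_pos"])*100
    yy=np.array([np.cos(f),np.sin(f)]); zz=np.array([np.sin(f),-np.cos(f)])
    print(f"t{o['time']:.2f} tcp {np.round(np.array(o['tool_pos'])*1000,1)} phi {phi:.1f} q6 {o['joint_positions'][5]:.2f} tilt {np.round(R[:,0],3)} w {o['width']*1000:.1f} F {np.round(o['wrist_force'],1)}")
    print(f"turn {-d:.1f}  tx {-D[2]:.2f} ty {D[:2]@yy:.2f} tz {D[:2]@zz:.2f}")
E
python3 - <<'E'
from h import *
im,K,T=load("top0"); g=cv2.cvtColor(im,cv2.COLOR_RGB2HSV)
x0,y0=185,218
m=((g[...,1]<60)&(g[...,2]>90)).astype(np.uint8)*255
sub=cv2.resize(cv2.cvtColor(im,cv2.COLOR_RGB2GRAY)[y0:y0+36,x0:x0+40],None,fx=8,fy=8,interpolation=cv2.INTER_CUBIC)
c=cv2.HoughCircles(cv2.GaussianBlur(sub,(9,9),2),cv2.HOUGH_GRADIENT,1,200,param1=80,param2=15,minRadius=60,maxRadius=110)
u,v,r=c[0][0]; uv=((u+.5)/8+x0-.5,(v+.5)/8+y0-.5); print("tin",uv,r/8,cast(K,T,uv,.04)*1000, "rad mm",r/8*1.08/388.6*1000)
print("glue/mug approx",cast(K,T,[(484,219),(137,200)],0)*1000)
plan(352,-326,200,0)
E
```

```text
tin (np.float32(202.375), np.float32(234.5)) 10.275 [[380.33453517 311.39286887]] rad mm 28.556356
glue/mug approx [[ 447.32301432 -489.11012922]
 [ 472.04399221  513.43306694]]
t0.10 tcp [ 156.5 -526.7  204.4] phi -73.5 q6 -0.10 tilt [-0.     0.002 -1.   ] w 94.3 F [-0.3  0.2  0.2]
turn -73.5  tx 0.44 ty 19.55 tz -20.07
```

Call:
{"op": "carry_out", "data": {"targets": [[0,0,0,0,-8.17],[0,0,0,0,-8.17],[0,0,0,0,-8.17],[0,0,0,0,-8.17],[0,0,0,0,-8.17],[0,0,0,0,-8.17],[0,0,0,0,-8.17],[0,0,0,0,-8.17],[0,0,0,0,-8.17],[0,0,2.79,-2.87,0],[0,0,2.79,-2.87,0],[0,0,2.79,-2.87,0],[0,0,2.79,-2.87,0],[0,0,2.79,-2.87,0],[0,0,2.79,-2.87,0],[0,0,2.79,-2.87,0],[0,0,0,0,0]]}}

```text
time: 1.8
tool_pos: [0.3541, -0.3227, 0.2051]
ee_rot: [2.686, 1.569, 1.123]
wrist_force: [-0.5, -0.3, 0.0]
width: 0.0938
```

Run:
```python
from h import *
plan(352,-326,14,0)
from bench import robot
s=robot.snapshot("wrist"); cv2.imwrite("pics/w1.png",s["image"][:,:,::-1]); np.savez("pics/w1.npz",**s); print(np.round(s["pose"],3).tolist(),s["camera_matrix"][0,0])
```

```text
t1.80 tcp [ 354.1 -322.7  205.1] phi 0.4 q6 -0.87 tilt [ 0.001  0.002 -1.   ] w 93.8 F [-0.5 -0.3  0. ]
turn 0.4  tx 19.11 ty -0.21 tz 0.33
[[1.0, -0.008, -0.002, 0.354], [0.008, 0.972, 0.235, -0.254], [0.0, -0.235, 0.972, 0.385], [0.0, 0.0, 0.0, 1.0]] 325.01449364514383
```

View pics/w1.png

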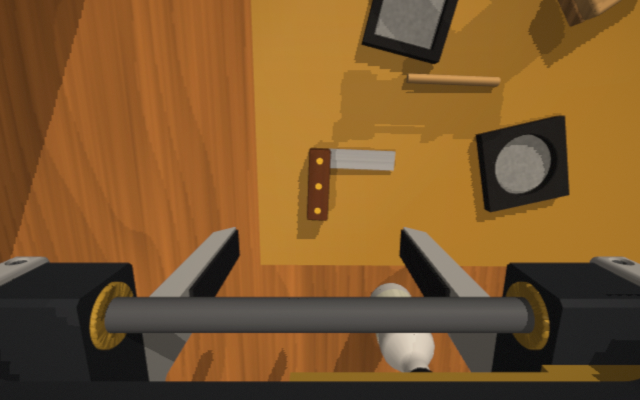

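The wrist view shows the square with its stock at (319,185) and blade tip at (395,160), the tin bed at (523,162) and the glue bottle clear below. I'll measure from it.

```bash
cat >> h.py <<'E'
def seg(name,mask,seed,z,K,T):
    m=cv2.morphologyEx(mask.astype(np.uint8)*255,cv2.MORPH_CLOSE,np.ones((3,3)))
    cs,_=cv2.findContours(m,cv2.RETR_EXTERNAL,cv2.CHAIN_APPROX_NONE)
    c=max(cs,key=lambda c:cv2.pointPolygonTest(c,seed,True))
    r=cv2.minAreaRect((cast(K,T,c[:,0],z)*1000).astype(np.float32))
    print(name,"c",np.round(r[0],1),"size",np.round(r[1],1),"ang",round(r[2],1),"area-ratio",round(cv2.contourArea((cast(K,T,c[:,0],z)*1000).astype(np.float32))/(r[1][0]*r[1][1]),2))
    return c
def hsvof(im): return [a.astype(int) for a in cv2.split(cv2.cvtColor(im,cv2.COLOR_RGB2HSV))]
E
python3 - <<'E'
from h import *
im,K,T=load("w1"); H,S,V=hsvof(im)
seg("stock",(V<150)&((H<14)|(H>170))&(S>90),(319,196),.03,K,T)
seg("blade",(S<80)&(V>110),(360,160),.007,K,T)
seg("tinbed",(V<90)&(S<120),(488,160),.0075,K,T)
E
```

```text
stock c [ 353.3 -320.9] size [79.7 22.9] ang 88.0 area-ratio 0.93
blade c [ 403.5 -294.7] size [22.  74.8] ang 88.1 area-ratio 0.93
tinbed c [ 591.3 -300. ] size [98.2 94. ] ang 13.6 area-ratio 0.97
```

Call:
{"op": "carry_out", "data": {"targets": [[0,2,-0.1,0.1,1.9],[0,3,0,0,0],[0,3,0,0,0],[0,3,0,0,0],[0,3,0,0,0],[0,2.5,0,0,0],[0,1.5,0,0,0],[0,1,0,0,0],[0.5,0,0,0,0],[1,0,0,0,0],[1,0,0,0,0],[1,0,0,0,0],[1,0,0,0,0],[1,0,0,0,0],[1,0,0,0,0]]}}

```text
time: 3.35
tool_pos: [0.3508, -0.3271, 0.0157]
ee_rot: [0.615, 1.57, -0.988]
wrist_force: [1.5, 0.5, 0.3]
width: 0.041
```

```bash
python3 -c "
from h import *
plan(418,106.3,100,2.4)"
```

```text
t3.35 tcp [ 350.8 -327.1   15.7] phi -1.8 q6 -0.84 tilt [ 0. -0. -1.] w 41.0 F [1.5 0.5 0.3]
turn -4.2  tx -8.43 ty 8.53 tz -43.02
```

Call:
{"op": "carry_out", "data": {"targets": [[1,0,0,0,0],[1,0,0,0,0],[1,0,0,0,0],[1,0,0,0,0],[1,0,0,0,0],[1,-1,0,0,0],[1,-2,0,0,0],[1,-2.5,0,0,0],[1,-2.5,0,0,0],[1,0,0,0,0]]}}

```text
time: 4.35
tool_pos: [0.3523, -0.3292, 0.0998]
ee_rot: [0.696, 1.562, -0.907]
wrist_force: [0.8, 0.2, -0.8]
width: 0.0235
```

Run:
```python
from h import *
from bench import robot
plan(418,106.3,90,2.4)
s=robot.snapshot("wrist"); cv2.imwrite("pics/w2.png",s["image"][:,:,::-1]); np.savez("pics/w2.npz",**s)
```

```text
t4.35 tcp [ 352.3 -329.2   99.8] phi -1.8 q6 -0.84 tilt [ 0.005 -0.007 -1.   ] w 23.5 F [ 0.8  0.2 -0.8]
turn -4.2  tx 0.98 ty 8.38 tz -43.24
```

View pics/w2.png

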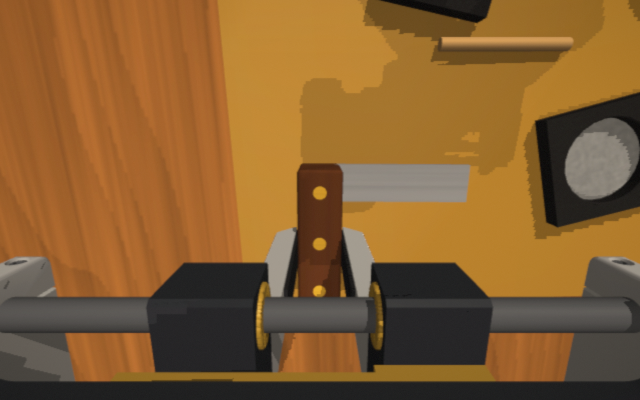

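The square is gripped: stock at (320,230), blade up to (470,183). Next I'll work out its offset in the hand.

Run:
```python
from h import *
im,K,T=load("w2")
print("stock end",cast(K,T,[(320,165)],.114)*1000,"blade edges",cast(K,T,[(440,164.5),(440,201.5),(469,183)],.0915)*1000)
```

```text
stock end [[ 354.3450023  -281.60825849]] blade edges [[ 423.82035655 -286.56687892]
 [ 425.11741281 -308.683411  ]
 [ 441.5037146  -298.02434465]]
```

Call:
{"op": "carry_out", "data": {"targets": [[1,0,0,0,-4.2],[1,0,0.35,-1.8,0],[1,0,0.69,-3.55,0],[1,0,0.69,-3.55,0],[1,0,0.69,-3.55,0],[1,0,0.69,-3.55,0],[1,0,0.69,-3.55,0],[1,0,0.69,-3.55,0],[1,0,0.69,-3.55,0],[1,0,0.69,-3.55,0],[1,0,0.69,-3.55,0],[1,0,0.69,-3.55,0],[1,0,0.69,-3.55,0],[1,0,0.35,-1.8,0],[1,0,0,0,0],[1,0,0,0,0],[1,0,0,0,0]]}}

```text
time: 6.1
tool_pos: [0.415, 0.1019, 0.0947]
ee_rot: [-1.209, 1.569, -2.739]
wrist_force: [-0.6, -0.4, -1.6]
width: 0.0238
```

Run:
```python
from h import *
from bench import robot
plan(418,100.8,20,2.4)
s=robot.snapshot("wrist"); cv2.imwrite("pics/w3.png",s["image"][:,:,::-1]); np.savez("pics/w3.npz",**s)
```

```text
t6.10 tcp [415.  101.9  94.7] phi 2.3 q6 0.07 tilt [-0.002 -0.001 -1.   ] w 23.8 F [-0.6 -0.4 -1.6]
turn -0.1  tx 7.47 ty 0.30 tz 0.12
```

View pics/w3.png

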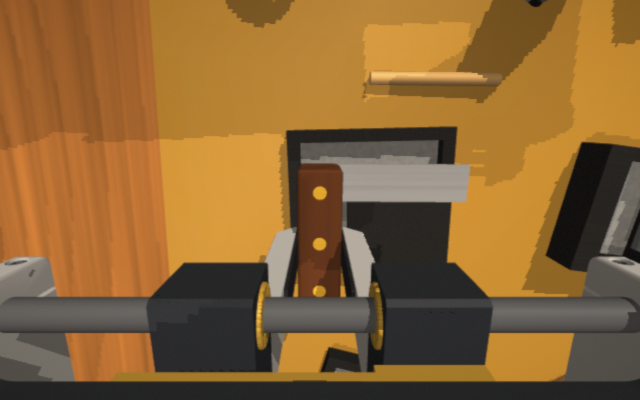

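Run:
```python
from h import *
im,K,T=load("w3"); print(T[:3,3])
p=cast(K,T,[(287,131),(456,127),(300,143),(439,140),(447,262)],.015)*1000; print(np.round(p,1))
a=(p[0]+p[1])/2; d=(p[1]-p[0]); print(np.hypot(*d),np.degrees(np.arctan2(d[1],d[0]))); u=d/np.hypot(*d); n=np.array([u[1],-u[0]])
print("seat",a+57*n-37.5*u)
```

```text
[0.41267079 0.1704744  0.27408204]
[[387.4 162.9]
 [518.5 171.3]
 [397.8 154.1]
 [506.6 160.9]
 [526.6  58.5]]
131.33195818744306 3.658319579536235
seat [419.1414763  107.81402187]
```

Call:
{"op": "carry_out", "data": {"targets": [[1,1,0.35,0.05,-0.6],[1,2,0,0,0],[1,2,0,0,0],[1,1,0,0,0],[1,0.7,0,0,0],[1,0.5,0,0,0],[1,0.2,0,0,0],[1,0,0,0,0]]}}

```text
time: 6.95
tool_pos: [0.4197, 0.1021, 0.0217]
ee_rot: [1.495, 1.57, -0.024]
wrist_force: [0.6, 0.2, -0.7]
width: 0.0238
```

```bash
python3 -c "
from h import *
plan(418.5,101.5,20,3)"
```

```text
t6.95 tcp [419.7 102.1  21.7] phi 3.0 q6 0.06 tilt [ 0.001 -0.    -1.   ] w 23.8 F [ 0.6  0.2 -0.7]
turn -0.0  tx 0.17 ty -0.12 tz 0.05
```

Call:
{"op": "carry_out", "data": {"targets": [[1,0.25,-0.1,0,0],[0.4,0,0,0,0],[0.4,0,0,0,0],[0.4,0,0,0,0],[0.4,0,0,0,0],[0.3,-1.5,0,0,0],[0,-3,0,0,0],[0,-4,0,0,0],[0,-4,0,0,0],[0,-4,0,0,0],[0,-2,0,0,0],[0,0,0,0,0],[0,0,0,0,0]]}}

```text
time: 8.25
tool_pos: [0.4182, 0.1021, 0.2034]
ee_rot: [-1.116, 1.57, -2.635]
wrist_force: [0.2, -0.3, -0.1]
width: 0.0939
```

Run:
```python
from h import *
from bench import robot
plan(648,-106,200,-55)
s=robot.snapshot("wrist"); cv2.imwrite("pics/w4.png",s["image"][:,:,::-1]); np.savez("pics/w4.npz",**s)
```

```text
t8.25 tcp [418.2 102.1 203.4] phi 3.0 q6 0.06 tilt [-0. -0. -1.] w 93.9 F [ 0.2 -0.3 -0.1]
turn 58.0  tx 0.34 ty 30.23 tz -6.89
```

View pics/w4.png

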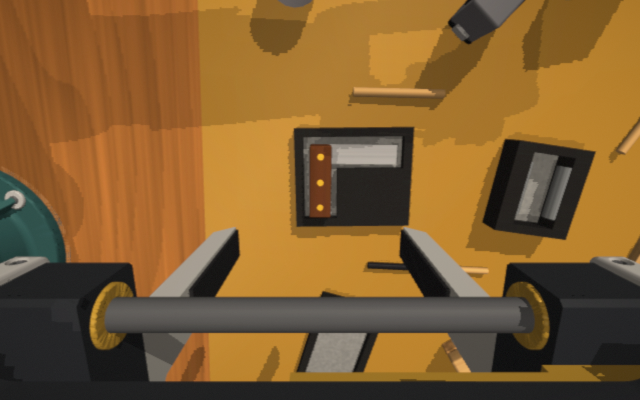

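The square lies in its cutout (stock (320,183), blade (365,155)), with even gaps all round. Next, the block.

Call:
{"op": "carry_out", "data": {"targets": [[0,0,0,0,8.29],[0,0,0,0,8.29],[0,0,0,0,8.29],[0,0,0,0,8.29],[0,0,0,0,8.29],[0,0,0,0,8.29],[0,0,0,0,8.29],[0,0,3.36,-0.77,0],[0,0,3.36,-0.77,0],[0,0,3.36,-0.77,0],[0,0,3.36,-0.77,0],[0,0,3.36,-0.77,0],[0,0,3.36,-0.77,0],[0,0,3.36,-0.77,0],[0,0,3.36,-0.77,0],[0,0,3.36,-0.77,0],[0,0,0,0,0],[0,0,0,0,0]]}}

```text
time: 10.1
tool_pos: [0.6474, -0.1061, 0.2004]
ee_rot: [-0.908, 1.565, 2.843]
wrist_force: [-0.3, 0.4, 0.6]
width: 0.0938
```

Run:
```python
from h import *
from bench import robot
im,K,T=load("w4"); H,S,V=hsvof(im)
seg("tapebed",(V<80)&(S<120),(505,185),.015,K,T)
plan(648,-106,15,-55)
s=robot.snapshot("wrist"); cv2.imwrite("pics/w5.png",s["image"][:,:,::-1]); np.savez("pics/w5.npz",**s)
im,K,T=load("w5"); hs=cv2.cvtColor(im,cv2.COLOR_RGB2HSV); print(np.round(proj(K,T,[[.648,-.106,.038]])),hs[180,320],hs[200,320])
H,S,V=hsvof(im)
seg("block",(S<160)&(V>150),(320,190),.038,K,T)
```

```text
tapebed c [668.9 107.4] size [104.7 102.1] ang 84.8 area-ratio 0.97
t10.10 tcp [ 647.4 -106.1  200.4] phi -55.1 q6 0.71 tilt [-0.006  0.002 -1.   ] w 93.8 F [-0.3  0.4  0.6]
turn -0.1  tx 18.54 ty 0.03 tz -0.06
[[320. 187.]] [ 17 145 224] [ 17 147 220]
block c [ 649.4 -102.1] size [98.8 47.8] ang 34.8 area-ratio 0.96
```

View pics/w5.png

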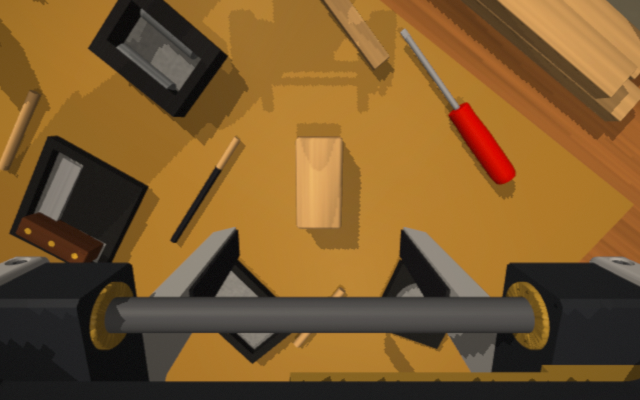

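Block at (320,182), centred in the jaws; the wrist and top views agree to about 3 mm.

Call:
{"op": "carry_out", "data": {"targets": [[0,2,0,-0.15,0],[0,3,0,0,0],[0,3,0,0,0],[0,3,0,0,0],[0,3,0,0,0],[0,2.3,0,0,0],[0,1.5,0,0,0],[0,0.5,0,0,0],[1,0,0,0,0],[1,0,0,0,0],[1,0,0,0,0],[1,0,0,0,0],[1,0,0,0,0],[1,0,0,0,0],[1,0,0,0,0],[1,0,0,0,0],[1,0,0,0,0]]}}

```text
time: 11.85
tool_pos: [0.6496, -0.1051, 0.0214]
ee_rot: [-3.022, 1.571, 0.73]
wrist_force: [-1.5, 0.9, 3.8]
width: 0.0493
```

Call:
{"op": "carry_out", "data": {"targets": [[1,-1,0,0,0],[1,-2,0,0,0],[1,-2.5,0,0,0],[1,-2.5,0,0,0],[1,0,0,0,0],[1,0,0,0,0]]}}

```text
time: 12.45
tool_pos: [0.6497, -0.1055, 0.101]
ee_rot: [1.908, 1.57, -0.624]
wrist_force: [-0.7, -0.4, -2.0]
width: 0.0496
```

Run:
```python
from h import *
from bench import robot
plan(454,-118,96,-13.2)
s=robot.snapshot("wrist"); cv2.imwrite("pics/w6.png",s["image"][:,:,::-1]); np.savez("pics/w6.npz",**s)
```

```text
t12.45 tcp [ 649.7 -105.5  101. ] phi -55.1 q6 0.71 tilt [ 0.001 -0.001 -1.   ] w 49.6 F [-0.7 -0.4 -2. ]
turn -41.9  tx 0.50 ty -18.77 tz 5.69
```

View pics/w6.png

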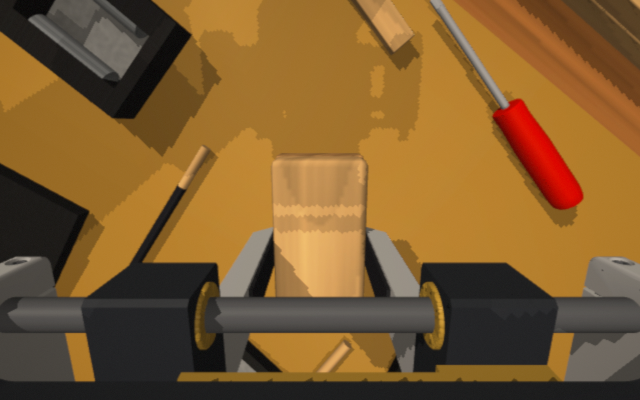

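Run:
```python
from h import *
im,K,T=load("w6"); f=np.array([np.sin(np.radians(55.1)),np.cos(np.radians(55.1))])
for v in (154,157,161): print(v,(cast(K,T,[(320,v)],.1176)*1000-[649.7,-105.5])@f-50)
```

```text
154 [3.29948534]
157 [1.81229002]
161 [-0.18070349]
```

Call:
{"op": "carry_out", "data": {"targets": [[1,0,0,0,-8.38],[1,0,0,0,-8.38],[1,0,0,0,-8.38],[1,0,0,0,-8.38],[1,0,0,0,-8.38],[1,0,-1.5,0.45,0],[1,0,-3.2,0.97,0],[1,0,-3.2,0.97,0],[1,0,-3.2,0.97,0],[1,0,-3.2,0.97,0],[1,0,-3,0.9,0],[1,0,-1.5,0.45,0],[1,0,0,0,0],[1,0,0,0,0],[1,0,0,0,0]]}}

```text
time: 14.0
tool_pos: [0.454, -0.1177, 0.1003]
ee_rot: [-1.827, 1.57, 2.656]
wrist_force: [0.0, 0.0, -1.4]
width: 0.0496
```

Run:
```python
from h import *
from bench import robot
plan(454,-118.5,26,-13.2)
s=robot.snapshot("wrist"); cv2.imwrite("pics/w7.png",s["image"][:,:,::-1]); np.savez("pics/w7.npz",**s)
```

```text
t14.00 tcp [ 454.  -117.7  100.3] phi -13.1 q6 -0.15 tilt [-0.001  0.    -1.   ] w 49.6 F [ 0.   0.  -1.4]
turn 0.1  tx 7.43 ty 0.02 tz 0.08
```

View pics/w7.png

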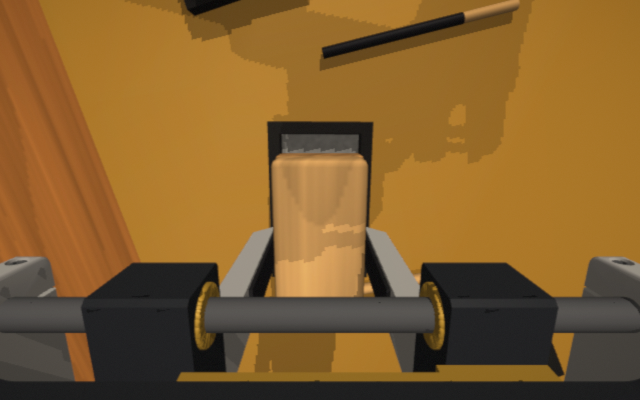

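Block over its bed, centred sideways (rim 268–373 px, block 272–366 px). Lowering it.

Call:
{"op": "carry_out", "data": {"targets": [[1,1,0,0.05,0],[1,2,0,0,0],[1,2,0,0,0],[1,1,0,0,0],[1,0.8,0,0,0],[1,0.5,0,0,0],[1,0.2,0,0,0],[1,0,0,0,0],[1,0,0,0,0]]}}

```text
time: 14.95
tool_pos: [0.4541, -0.1185, 0.0267]
ee_rot: [1.387, 1.569, -0.413]
wrist_force: [-0.1, -1.1, -1.2]
width: 0.0499
```

Force is still only the weight, so it's 1–2 mm above the floor. Lower a little, release and back off.

Call:
{"op": "carry_out", "data": {"targets": [[1,0.15,0,0,0],[1,0,0,0,0],[0.3,0,0,0,0],[0.3,0,0,0,0],[0.3,0,0,0,0],[0.3,0,0,0,0],[0.2,-1.5,0,0,0],[0,-3,0,0,0],[0,-4,0,0,0],[0,-4,0,0,0],[0,-4,0,0,0],[0,-2,0,0,0],[0,0,0,0,0],[0,0,0,0,0]]}}

```text
time: 16.35
tool_pos: [0.4533, -0.1182, 0.2089]
ee_rot: [-1.387, 1.57, 3.096]
wrist_force: [-0.2, 0.1, -0.5]
width: 0.0942
```

Run:
```python
from h import *
from bench import robot
s=robot.snapshot("wrist"); cv2.imwrite("pics/w8.png",s["image"][:,:,::-1]); np.savez("pics/w8.npz",**s)
im,K,T=load("w8"); H,S,V=hsvof(im)
c=proj(K,T,[[.454,-.118,.041]])[0]; print(c)
seg("block",(S<165)&(V>140)&(S>70),(320,185),.041,K,T)
seg("bed",(V<90)&(S<120),(276,185),.0075,K,T)
plan(380,311,200,0)
```

```text
[319.74432741 187.08495162]
block c [ 454.1 -116.1] size [97.1 48.2] ang 76.9 area-ratio 0.98
bed c [ 454.4 -116.5] size [134.6  84. ] ang 76.7 area-ratio 0.97
t16.40 tcp [ 452.8 -118.   207.7] phi -13.2 q6 -0.15 tilt [-0.003  0.001 -1.   ] w 94.0 F [-0.5  0.2  0. ]
turn -13.2  tx 0.77 ty -7.28 tz -42.90
```

Block sits within 0.5 mm of its bed's centre. Next, the tin.

Call:
{"op": "carry_out", "data": {"targets": [[0,0,0,0,-6.6],[0,0,0,0,-6.6],[0,0,-0.61,-3.58,0],[0,0,-0.61,-3.58,0],[0,0,-0.61,-3.58,0],[0,0,-0.61,-3.58,0],[0,0,-0.61,-3.58,0],[0,0,-0.61,-3.58,0],[0,0,-0.61,-3.58,0],[0,0,-0.61,-3.58,0],[0,0,-0.61,-3.58,0],[0,0,-0.61,-3.58,0],[0,0,-0.61,-3.58,0],[0,0,-0.61,-3.58,0],[0,0,0,0,0],[0,0,0,0,0]]}}

```text
time: 18.0
tool_pos: [0.3788, 0.311, 0.207]
ee_rot: [-0.848, 1.566, -2.416]
wrist_force: [0.2, -1.1, 0.3]
width: 0.0941
```

Run:
```python
from h import *
from bench import robot
plan(380,311,18,0)
s=robot.snapshot("wrist"); cv2.imwrite("pics/w9.png",s["image"][:,:,::-1]); np.savez("pics/w9.npz",**s)
```

```text
t18.00 tcp [378.8 311.  207. ] phi 0.1 q6 0.57 tilt [-0.004 -0.003 -1.   ] w 94.1 F [ 0.2 -1.1  0.3]
turn 0.1  tx 18.90 ty 0.12 tz -0.00
```

View pics/w9.png

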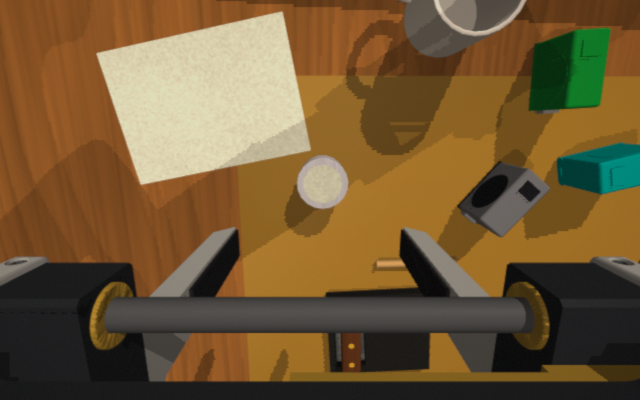

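Tin lid centred at (323,182), clear of the paper; the grey tape is at (503,200) with the turquoise and green look-alikes behind it.

Run:
```python
from h import *
im,K,T=load("w9"); H,S,V=hsvof(im)
p=cast(K,T,[(322.5,182),(297,182),(348,182)],.04)*1000; print(np.round(p,1))
seg("tape sil",(S<90)&(V<200),(505,200),.031,K,T)
```

```text
[[381.9 316.6]
 [354.4 316.5]
 [409.5 316.7]]
tape sil c [583.6 297.3] size [83.  65.4] ang 51.4 area-ratio 0.89
```

Call:
{"op": "carry_out", "data": {"targets": [[0,2,0.2,-0.3,0],[0,3,0,0,0],[0,3,0,0,0],[0,3,0,0,0],[0,3,0,0,0],[0,2.5,0,0,0],[0,1.5,0,0,0],[0,0.9,0,0,0],[1,0,0,0,0],[1,0,0,0,0],[1,0,0,0,0],[1,0,0,0,0],[1,0,0,0,0],[1,0,0,0,0],[1,0,0,0,0],[1,0,0,0,0]]}}

```text
time: 19.65
tool_pos: [0.3821, 0.3146, 0.0212]
ee_rot: [2.265, 1.57, 0.695]
wrist_force: [-0.6, -0.4, 5.3]
width: 0.0552
```

Call:
{"op": "carry_out", "data": {"targets": [[1,-1,0,0,0],[1,-2,0,0,0],[1,-3,0,0,0],[1,-3,0,0,0],[1,-1,0,0,0],[1,0,0,0,0],[1,0,0,0,0]]}}

```text
time: 20.35
tool_pos: [0.3812, 0.3137, 0.1189]
ee_rot: [-0.915, 1.568, -2.485]
wrist_force: [-0.5, -0.1, -2.1]
width: 0.055
```

Run:
```python
from h import *
from bench import robot
plan(589.5,-302,118,13.6)
s=robot.snapshot("wrist"); cv2.imwrite("pics/w10.png",s["image"][:,:,::-1]); np.savez("pics/w10.npz",**s)
im,K,T=load("w10"); o,R=state()
g=cv2.GaussianBlur(cv2.cvtColor(im,cv2.COLOR_RGB2HSV)[...,1],(5,5),0)
H,S,V=hsvof(im); zt=o["tool_pos"][2]-.018+.04
m=((S<90)&(V>60)); col=np.where(m[100:240,320])[0]+100; print(zt,col.min(),col.max(),cast(K,T,[(320,col.min())],zt)*1000)
```

```text
t20.35 tcp [381.2 313.7 118.9] phi 0.1 q6 0.57 tilt [-0.002 -0.002 -1.   ] w 55.0 F [-0.5 -0.1 -2.1]
turn -13.5  tx 0.09 ty 5.77 tz 64.75
0.1402902419058207 191 239 [[381.75317472 349.34059987]]
```

Call:
{"op": "carry_out", "data": {"targets": [[1,0,0,0,-6.75],[1,0,0,0,-6.75],[1,0,0.18,2,0],[1,0,0.36,4.05,0],[1,0,0.36,4.05,0],[1,0,0.36,4.05,0],[1,0,0.36,4.05,0],[1,0,0.36,4.05,0],[1,0,0.36,4.05,0],[1,0,0.36,4.05,0],[1,0,0.36,4.05,0],[1,0,0.36,4.05,0],[1,0,0.36,4.05,0],[1,0,0.36,4.05,0],[1,0,0.36,4.05,0],[1,0,0.36,4.05,0],[1,0,0.36,4.05,0],[1,0,0.36,4.05,0],[1,0,0.18,2,0],[1,0,0,0,0]]}}

```text
time: 22.4
tool_pos: [0.5886, -0.3041, 0.1168]
ee_rot: [-2.182, 1.566, 2.763]
wrist_force: [-1.2, 0.2, -1.4]
width: 0.0551
```

Call:
{"op": "carry_out", "data": {"targets": [[1,1,0,0,0],[1,1,0,0,0],[1,0,0,0,0],[1,0,0,0,0]]}}

```text
time: 22.8
tool_pos: [0.5891, -0.3003, 0.0995]
ee_rot: [-2.381, 1.569, 2.569]
wrist_force: [0.0, -0.0, -1.5]
width: 0.0551
```

Run:
```python
from h import *
from bench import robot
plan(589.5,-302,26,13.6)
s=robot.snapshot("wrist"); cv2.imwrite("pics/w11.png",s["image"][:,:,::-1]); np.savez("pics/w11.npz",**s)
```

```text
t22.80 tcp [ 589.1 -300.3   99.5] phi 13.6 q6 -0.79 tilt [-0.002  0.001 -1.   ] w 55.1 F [ 0.  -0.  -1.5]
turn 0.0  tx 7.35 ty 0.00 tz 0.18
```

View pics/w11.png

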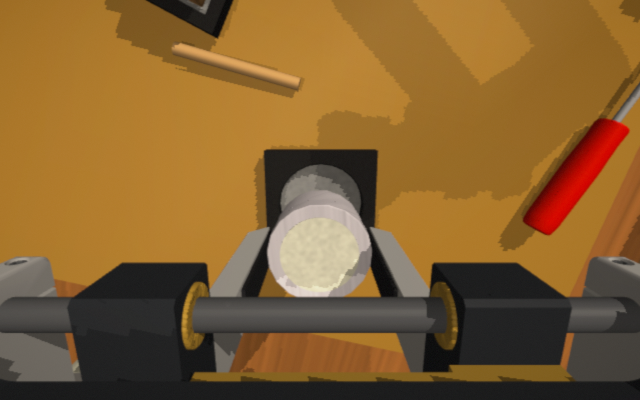

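Tin lid centre is at about (320,253) and the bed's far rim runs (264,150)–(377,150). I'll work out the relative offset.

Run:
```python
from h import *
im,K,T=load("w11"); a=np.radians(13.6); y=np.array([np.cos(a),np.sin(a)]); f=np.array([-np.sin(a),np.cos(a)])
t=np.array([589.1,-300.3]); r=lambda p,z:(lambda q:np.round([q@y,q@f],1))((cast(K,T,[p],z)[0]*1000-t))
print("disc",r((320,254),.118),r((320,216),.118),r((320,292),.118),"lid top",r((320,200),.118),r((320,298),.118))
print("bed far",r((264,150),.015),r((377,150),.015)); print("bed centre from top cam",(np.array([589.5,-302.7])-t)@y,(np.array([589.5,-302.7])-t)@f,"wrist", (np.array([591.3,-300])-t)@y,(np.array([591.3,-300])-t)@f)
```

```text
disc [0.7 0.8] [ 0.7 21.8] [  0.7 -21.4] lid top [ 0.7 30.2] [  0.7 -25.1]
bed far [-44.4  47.2] [46.6 47.3]
bed centre from top cam -0.17555667121481425 -2.4267632466295197 wrist 2.208856835203515 -0.22572434865210703
```

Call:
{"op": "carry_out", "data": {"targets": [[1,1,0,0.05,0],[1,2,0,0,0],[1,2,0,0,0],[1,1,0,0,0],[1,0.8,0,0,0],[1,0.4,0,0,0],[1,0.2,0,0,0],[1,0,0,0,0],[1,0,0,0,0]]}}

```text
time: 23.75
tool_pos: [0.5902, -0.3025, 0.0274]
ee_rot: [0.731, 1.569, -0.603]
wrist_force: [-0.3, -0.2, -1.7]
width: 0.0549
```

Call:
{"op": "carry_out", "data": {"targets": [[1,0.2,0,0,0],[1,0,0,0,0],[0.2,0,0,0,0],[0.2,0,0,0,0],[0.2,0,0,0,0],[0.2,0,0,0,0],[0.1,-1.5,0,0,0],[0,-3,0,0,0],[0,-4,0,0,0],[0,-4,0,0,0],[0,-4,0,0,0],[0,-2,0,0,0],[0,0,0,0,0],[0,0,0,0,0]]}}

```text
time: 25.15
tool_pos: [0.5897, -0.3022, 0.21]
ee_rot: [0.715, 1.57, -0.619]
wrist_force: [-0.1, 0.1, -0.3]
width: 0.0942
```

Run:
```python
from h import *
from bench import robot
s=robot.snapshot("wrist"); cv2.imwrite("pics/w12.png",s["image"][:,:,::-1]); np.savez("pics/w12.npz",**s)
s=robot.snapshot("top"); np.savez("pics/top1.npz",**s)
im,K,T=load("w12"); H,S,V=hsvof(im)
seg("bed",(V<90)&(S<120),(270,185),.0075,K,T)
c=proj(K,T,[[.590,-.302,.043]])[0]; print(c)
m=((S>18)&(S<110)&(V>150)&(H>15)&(H<45)); seg("disc",m,tuple(map(float,c)),.043,K,T)
# tape: top-camera top face & heading
im,K,T=load("top1"); H,S,V=hsvof(im)
c=seg("tape",(S<100),(212,163),.062,K,T); m=np.zeros(im.shape[:2],np.uint8); cv2.drawContours(m,[c],-1,255,-1)
big=cv2.resize(im[140:190,185:245],None,fx=10,fy=10,interpolation=cv2.INTER_CUBIC); cv2.imwrite("pics/tape.png",big[:,:,::-1])
plan(575,294,200,148)
```

```text
bed c [ 590.  -300.2] size [92.  91.5] ang 13.6 area-ratio 0.98
[319.19805052 187.32065506]
disc c [ 589.3 -302.2] size [42.6 42.6] ang 58.6 area-ratio 0.78
tape c [572.5 287.5] size [87.  34.1] ang 52.0 area-ratio 0.89
t25.25 tcp [ 588.9 -301.7  207.1] phi 13.5 q6 -0.80 tilt [-0.003  0.002 -1.   ] w 93.8 F [-0.3 -0.6 -0.3]
turn 45.5  tx 0.71 ty -32.74 tz -49.78
```

View pics/tape.png

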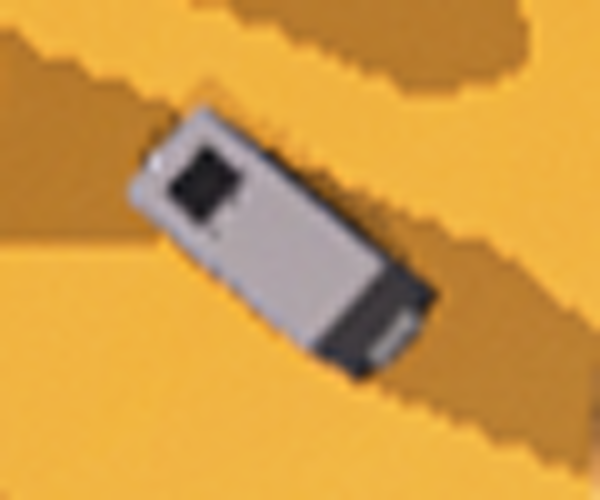

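The grey top face has corners (135,190), (203,108), (382,265) and (310,345) in the crop; the dark part is the end face. The tin is within 2 mm of its bed's centre.

Run:
```python
from h import *
im,K,T=load("top1")
q=np.array([(135,190),(203,108),(382,265),(310,345)],float)/10+[185-.45,140-.45]
p=cast(K,T,q,.062)*1000; print(np.round(p,1),p.mean(0))
d=(p[0]+p[1]-p[2]-p[3])/2; print(np.hypot(*d),np.degrees(np.arctan2(d[1],d[0])),np.hypot(*(p[0]-p[1])))
plan(573,290,200,142)
```

```text
[[587.2 327.9]
 [610.5 310.7]
 [568.7 259.8]
 [546.1 278.2]] [578.13504919 294.14610501]
65.17816871872637 50.493000015370626 29.009528297663703
t25.25 tcp [ 588.9 -301.7  207.1] phi 13.5 q6 -0.80 tilt [-0.003  0.002 -1.   ] w 93.8 F [-0.3 -0.6 -0.3]
turn 51.5  tx 0.71 ty -37.68 tz -45.65
```

```bash
python3 -c "
from h import *
plan(578,293,200,-38.5)"
```

```text
t25.25 tcp [ 588.9 -301.7  207.1] phi 13.5 q6 -0.80 tilt [-0.003  0.002 -1.   ] w 93.8 F [-0.3 -0.6 -0.3]
turn 52.0  tx 0.71 ty -37.87 tz -45.86
```

Call:
{"op": "carry_out", "data": {"targets": [[0,0,0,0,7.43],[0,0,0,0,7.43],[0,0,0,0,7.43],[0,0,0,0,7.43],[0,0,0,0,7.43],[0,0,0,0,7.43],[0,0,0,0,7.43],[0,0,-1.38,-1.68,0],[0,0,-2.8,-3.4,0],[0,0,-2.8,-3.4,0],[0,0,-2.8,-3.4,0],[0,0,-2.8,-3.4,0],[0,0,-2.8,-3.4,0],[0,0,-2.8,-3.4,0],[0,0,-2.8,-3.4,0],[0,0,-2.8,-3.4,0],[0,0,-2.8,-3.4,0],[0,0,-2.8,-3.4,0],[0,0,-2.8,-3.4,0],[0,0,-2.8,-3.4,0]]}}

```text
time: 27.25
tool_pos: [0.5778, 0.2508, 0.208]
ee_rot: [-0.748, 1.568, -2.985]
wrist_force: [1.0, -0.3, 0.4]
width: 0.0941
```

Call:
{"op": "carry_out", "data": {"targets": [[0,0,-2.8,-3.4,0],[0,0,0,0,0],[0,0,0,0,0],[0,0,0,0,0]]}}

```text
time: 27.65
tool_pos: [0.5785, 0.2914, 0.2087]
ee_rot: [-0.23, 1.569, -2.471]
wrist_force: [-0.7, -0.6, 0.1]
width: 0.094
```

Run:
```python
from h import *
from bench import robot
plan(578,293,34,-38.5)
s=robot.snapshot("wrist"); cv2.imwrite("pics/w13.png",s["image"][:,:,::-1]); np.savez("pics/w13.npz",**s)
```

```text
t27.65 tcp [578.5 291.4 208.7] phi -38.4 q6 1.05 tilt [-0.001 -0.001 -1.   ] w 94.0 F [-0.7 -0.6  0.1]
turn 0.1  tx 17.47 ty -0.14 tz -0.09
```

View pics/w13.png

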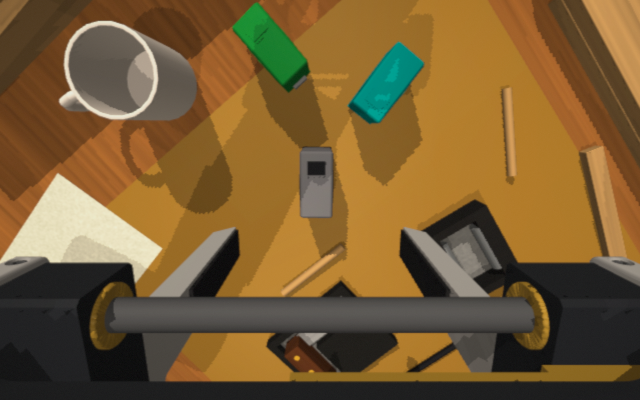

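The tape is aligned with the jaws, top face (301–332, 148–217); the mug (130,70) and the look-alikes are clear.

Run:
```python
from h import *
im,K,T=load("w13"); t=np.array([578.5,291.4]); a=np.radians(-38.4); y=np.array([np.cos(a),np.sin(a)]); f=np.array([-np.sin(a),np.cos(a)])
for p in [(316.5,148),(316.5,217),(301,182),(332,182)]:
    q=cast(K,T,[p],.062)[0]*1000-t; print(p,np.round([q@y,q@f],1))
```

```text
(316.5, 148) [-2.8 43.7]
(316.5, 217) [ -2.9 -27.6]
(301, 182) [-18.6   9.5]
(332, 182) [12.9  9.5]
```

Call:
{"op": "carry_out", "data": {"targets": [[0,2,-0.25,-0.4,0],[0,3,0,0,0],[0,3,0,0,0],[0,3,0,0,0],[0,3,0,0,0],[0,2,0,0,0],[0,1,0,0,0],[0,0.5,0,0,0],[0,0,0,0,0],[1,0,0,0,0],[1,0,0,0,0],[1,0,0,0,0],[1,0,0,0,0],[1,0,0,0,0],[1,0,0,0,0],[1,0,0,0,0],[1,0,0,0,0],[1,0,0,0,0],[1,0,0,0,0],[1,0,0,0,0]]}}

```text
time: 29.7
tool_pos: [0.5796, 0.2969, 0.0344]
ee_rot: [-1.228, 1.571, 2.813]
wrist_force: [-0.5, -0.3, 0.5]
width: 0.034
```

Call:
{"op": "carry_out", "data": {"targets": [[1,-1,0,0,0],[1,-2,0,0,0],[1,-3,0,0,0],[1,-2,0,0,0],[1,0,0,0,0],[1,0,0,0,0]]}}

```text
time: 30.3
tool_pos: [0.5798, 0.2966, 0.1144]
ee_rot: [1.704, 1.57, -0.538]
wrist_force: [-0.2, -0.5, -3.0]
width: 0.0337
```

```bash
python3 -c "
from h import *
plan(667,107,116,-5.2)"
```

```text
t30.30 tcp [579.8 296.6 114.4] phi -38.5 q6 1.06 tilt [ 0. -0. -1.] w 33.7 F [-0.2 -0.5 -3. ]
turn -33.3  tx -0.16 ty 10.40 tz 18.09
```

Call:
{"op": "carry_out", "data": {"targets": [[1,0,0,0,-8.33],[1,0,0,0,-8.33],[1,0,0,0,-8.33],[1,0,0,0,-8.33],[1,0,0.87,1.5,0],[1,0,1.73,3.02,0],[1,0,1.73,3.02,0],[1,0,1.73,3.02,0],[1,0,1.73,3.02,0],[1,0,1.73,3.02,0],[1,0,0.87,1.5,0],[1,0,0,0,0],[1,0,0,0,0],[1,0,0,0,0]]}}

```text
time: 31.7
tool_pos: [0.6663, 0.1087, 0.1142]
ee_rot: [-2.121, 1.57, 2.503]
wrist_force: [-0.2, 0.0, -2.1]
width: 0.0341
```

Run:
```python
from h import *
from bench import robot
plan(667,107,66,-5.2)
s=robot.snapshot("wrist"); cv2.imwrite("pics/w14.png",s["image"][:,:,::-1]); np.savez("pics/w14.npz",**s)
```

```text
t31.70 tcp [666.3 108.7 114.2] phi -5.1 q6 0.17 tilt [-0.001  0.001 -1.   ] w 34.1 F [-0.2  0.  -2.1]
turn 0.1  tx 4.82 ty 0.08 tz 0.17
```

View pics/w14.png

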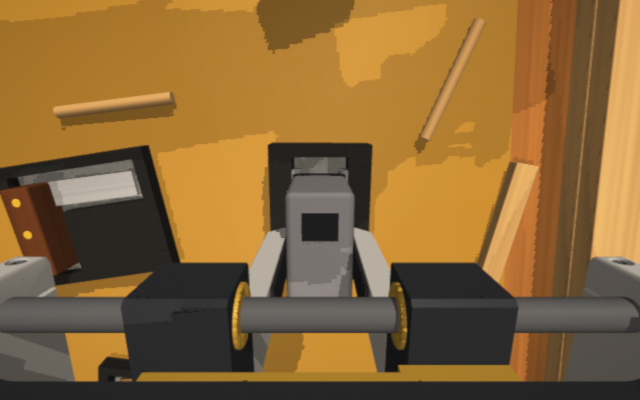

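The tape is over its slot: its top edge is at row 192, the slot's far inner edge at row 157 and the bed's far outline at row 143. Sideways, the bed spans 268–372 and the tape 288–352.

Run:
```python
from h import *
im,K,T=load("w14"); t=np.array([666.3,108.7]); a=np.radians(-5.1); y=np.array([np.cos(a),np.sin(a)]); f=np.array([-np.sin(a),np.cos(a)])
r=lambda p,z:(lambda q:np.round([q@y,q@f],1))(cast(K,T,[p],z)[0]*1000-t)
print("cam",(T[:2,3]*1000-t)@f,T[2,3])
print("tape top far",r((320,192),.1418),"bot far",r((320,174),.081),"side",r((288,230),.1418),r((352,230),.1418))
print("bed far z0/.03",r((320,143),0),r((320,143),.03),"slot far",r((320,157),.03),"sides",r((268,160),.03),r((372,160),.03))
c=np.array([666.3,107.6])-t; print("top",c@y,c@f)
g=cv2.cvtColor(im,cv2.COLOR_RGB2GRAY); print(g[135:200,312])
```

```text
cam 68.50279357891691 0.2936511832747279
tape top far [ 0.5 36.4] bot far [ 0.6 35.7] side [-15.1  17.3] [16.3 17.3]
bed far z0/.03 [ 0.7 51. ] [ 0.7 52.8] slot far [ 0.7 41.6] sides [-41.4  39.2] [42.8 39.2]
top 0.09778372655308643 -1.095645171951855
[139 140 139 139 140 140 136  98  51  32  32  32  32  33  33  34  33  33
  33  35  32  39  72  88  91  91  90  89  90  90  91  91  95 109 113 112
 110 106  65  43  78  98 102 103 103 103 103 104 104 104 104 104 105 104
 103 104 106 117 127 135 133 128 125 120 118]
```

Call:
{"op": "carry_out", "data": {"targets": [[1,1,0,0.1,0],[1,2,0,0,0],[1,1.3,0,0,0],[1,0.5,0,0,0],[1,0.3,0,0,0],[1,0.3,0,0,0],[1,0.3,0,0,0],[1,0,0,0,0]]}}

```text
time: 32.55
tool_pos: [0.6671, 0.1061, 0.0576]
ee_rot: [1.346, 1.57, -0.315]
wrist_force: [0.1, -0.7, -2.9]
width: 0.0339
```

Call:
{"op": "carry_out", "data": {"targets": [[1,0.3,0,0,0],[1,0.3,0,0,0],[1,0.3,0,0,0],[1,0.3,0,0,0],[1,0,0,0,0]]}}

```text
time: 33.05
tool_pos: [0.668, 0.1064, 0.0497]
ee_rot: [1.764, 1.567, 0.103]
wrist_force: [-4.0, -0.3, 9.0]
width: 0.0341
```

Call:
{"op": "carry_out", "data": {"targets": [[1,0.2,0,0,0],[1,0.2,0,0,0],[1,0.2,0,0,0],[1,0.2,0,0,0],[1,0,0,0,0],[1,0,0,0,0]]}}

```text
time: 33.65
tool_pos: [0.6679, 0.1065, 0.0408]
ee_rot: [1.82, 1.567, 0.159]
wrist_force: [-3.4, 0.8, 7.0]
width: 0.0338
```

Call:
{"op": "carry_out", "data": {"targets": [[1,0.2,0,0,0],[1,0.2,0,0,0],[1,0.1,0,0,0],[1,0,0,0,0],[1,0,0,0,0]]}}

```text
time: 34.15
tool_pos: [0.668, 0.1065, 0.0372]
ee_rot: [1.831, 1.567, 0.171]
wrist_force: [-4.9, 0.6, 11.6]
width: 0.034
```

Call:
{"op": "carry_out", "data": {"targets": [[1,0.2,0,0,0],[1,0.1,0,0,0],[1,0,0,0,0],[1,0,0,0,0]]}}

```text
time: 34.55
tool_pos: [0.668, 0.1066, 0.0372]
ee_rot: [1.796, 1.566, 0.136]
wrist_force: [-9.6, -0.9, 20.0]
width: 0.034
```

No more travel while the force rises to 20 N, so it's on the floor. Release and retreat.

Call:
{"op": "carry_out", "data": {"targets": [[1,-0.3,0,0,0],[0.3,0,0,0,0],[0.3,0,0,0,0],[0.3,0,0,0,0],[0.3,0,0,0,0],[0.3,0,0,0,0],[0.2,-1.5,0,0,0],[0.1,-3,0,0,0],[0,-4,0,0,0],[0,-4,0,0,0],[0,-4,0,0,0],[0,-2,0,0,0],[0,0,0,0,0],[0,0,0,0,0]]}}

```text
time: 35.95
tool_pos: [0.667, 0.1061, 0.2178]
ee_rot: [1.576, 1.57, -0.085]
wrist_force: [-0.0, 0.2, -0.6]
width: 0.0935
```

Run:
```python
from h import *
from bench import robot
plan(667,107,200,-5)
a=robot.snapshot("wrist"); s=robot.snapshot("scene"); np.savez("pics/w15.npz",**a); 
c=cv2.resize(s["image"][120:320,200:460],(728,560),interpolation=cv2.INTER_CUBIC)[:280+280,:]
w=cv2.resize(a["image"][100:260,200:440],(360,240)); c[:240,368:]=w
cv2.imwrite("pics/final.png",c[:,:,::-1])
```

```text
t35.95 tcp [667.  106.1 217.8] phi -5.1 q6 0.16 tilt [ 0.001 -0.    -1.   ] w 93.5 F [-0.   0.2 -0.6]
turn -0.1  tx 1.78 ty -0.01 tz -0.09
```

View pics/final.png

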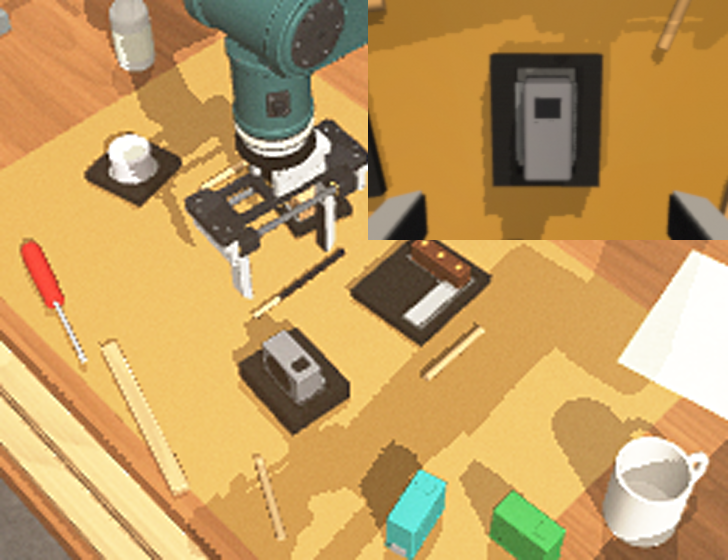

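Run:
```python
from h import *
from bench import robot
im,K,T=load("w15"); H,S,V=hsvof(im)
c=proj(K,T,[[.667,.107,.065]])[0]
seg("tape top",(S<60)&(V>95),tuple(map(float,c)),.065,K,T); seg("bed",(V<80)&(S<120),(c[0]-30,c[1]),.015,K,T)
print(robot.close_job())
```

```text
tape top c [665.1 109.9] size [70.2 37.7] ang 85.5 area-ratio 0.86
bed c [666.2 107.1] size [105.2  85.6] ang 84.5 area-ratio 0.98
the job is handed in; nothing more can be done
None
```

I put all four tools in their beds and handed the job in at about 36 s of the 112 s. The hand-in gives no verdict. At hand-in the gripper was open and clear of everything.

| Tool | What the last check showed |
|---|---|
| Sanding block | Within about 0.5 mm of its bed's centre in the wrist camera |
| Tin of tacks | Within about 2 mm of its bed's centre in the wrist camera |
| Try square | Lies in its L-shaped cutout with even gaps all round (judged by eye, not measured) |
| Tape measure | About 3 mm from the slot's centre and upright |

- **Tape on the floor:** I pushed it between the lips until it stopped going down while the force rose to 20 N. The lips themselves took 7–12 N. That 20 N is above the 5–15 N given for the push, but well under the limits.
- **Fully down:** Only the tape has a force check. I let go of the other three 1–2 mm above where they should rest, and judged them seated from that and the pictures.
- **Mug and glue bottle:** The last scene picture shows both standing. I never touched them, but I did not measure their positions again.
- **Camera disagreement:** The wrist camera placed points up to about 6 mm (mostly 2–4 mm) further forward than the top camera did. I aimed between the two, and compared tool and bed within a single wrist view where I could.

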